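Nudge the drilling template onto its locating pins

ROBOT

A 6-joint arm with a two-finger parallel gripper is mounted at the origin on the work surface. World frame = base frame: x ahead of the robot, y to its left, z up, the work surface at z = 0. Lengths are in m, angles in rad, forces in N, time in s.
With the tool pointing down it reaches from about 0.3 to 0.875 m from the base axis. Payload 6.4 kg.
Tool frame: the origin (TCP) lies between the finger pads; the fingertips stand 17 mm ahead of it and the grasp point (between the pads) lies 2 mm behind it (nose_length is the distance from the TCP to the fingertips, in m); z points along the fingers, y is the direction in which the jaws open and shut (so a half turn about z gives the same grasp; the last joint's range is limited). The gripper opens to 88 mm and grips with 3 to 60 N. Pads are 18 mm wide; open, the fingers measure 123 mm over their backs; the gripper's body (75 mm by 187 mm) begins 45 mm behind the grasp point.
Start: joints at [-1.332, 0.181, 1.607, -0, 1.354, -0.206], TCP at [0.247, -0.519, 0.256] pointing down, gripper open.
Joint ranges: [-2.99, 2.99], [-0.89, 2.07], [0.3, 2.58], [-1.14, 4.28], [0, 2.63], [-3.12, 3.12]. Speed limits (rad/s): [2.57, 2.57, 3.01, 3.14, 3.14, 3.14].

INTERFACE

Orientations are given as a unit quaternion [w, x, y, z].
In Python, from workcell import state, read_camera, close_job, nose_length gives the robot as it stands. The module is installed in compiled form; this text tells all that it offers.
- The arm moves only by the shell command python3 -m crank 'ROWS' [FORCE]. ROWS is a JSON object of lists of equal length, an entry for each row: "delta_pos": the shift along the world's x, y, z in mm, a list of three; "turn": the turn, a rotation vector about the world's x, y, z in rad, a list of three; "hand": the opening, from 0 (shut) to 1 (fully open). In form: {"delta_pos": [[dx, dy, dz], ...], "turn": [[ax, ay, az], ...], "hand": [hand, ...]}. A call has 1 to 12 rows; each row is the pose to reach, as a shift and turn from the pose measured when the call began; what a row does not reach only later rows make up. A row lasts 1/10 s, in which the tool goes at most 50 mm and 8.59 degrees, less where a joint would pass 70% of its speed; a pose out of reach is approached as far as the arm can. A call with a gripper value outside its range is refused whole. The fingers move at their own pace and stop on an object; FORCE is the grip in N (left out, the last holds). Time passes only in rows, so rows that repeat a pose let the fingers close. It gives the time, the measured TCP pose, the force and the opening at its end, in the units of the state.
- state(): the state, without advancing time (a new reading comes with each control period).
- read_camera(name): name is "scene" or "top" or "wrist"; returns a dict with "frame" (420x560x3 uint8, red, green, blue), "K" (3x3 intrinsics, pixels), "dist_coeffs" ([k1, k2, p1, p2, k3] as OpenCV has them; the pictures are not rectified), "position" and "rotation" of the camera in the world. Camera axes: x right, y down, z forward; pixel columns grow to the right and rows downward; lengths in m; the calibration is good to about 2 mm. A picture is of the moment at which its call begins. There is no depth.
- close_job(): hands the job in, once; it reports no verdict.
The state is a dict: "time_s": time; "joints": joint angles; "joint_vel": joint speeds; "tau": joint torques, N m; "tool_pos": TCP position; "ee_rot": TCP orientation; "ft_force": force on the tool from outside, world axes, zero at the start; "moment": the same for the moment, N m; "width": finger opening in m.
Only numpy, scipy, OpenCV 4.12 (cv2) and the standard library are available. Lean on these libraries where they do the work, as an engineer would, in place of code of your own. Each camera call takes 0.05 s, during which the arm holds its last target. There are 200 camera calls.

TASK

The aluminium drilling template is lying askew on the tips of the jig's two locating pins. Nudge it sideways with the fingertips, sliding it without picking it up, until both its small holes drop over the pins and it lies flat, fully home on the black granite jig. Leave the things standing around the jig where they are.

Things in the scene. Friction and masses are not known exactly. Their poses are not given: they have to be found in the camera images.
- fixture: black granite jig slab, fixed to the bench, 200 (its x) x 320 (its y) x 20 mm thick; origin at the centre of its underside, z up, x pointing away from the robot, towards a steel fence on its far side. Two steel locating pins stand up from its top
- seat (a point): point on the jig's top surface (20 mm above the bench) where the centre of the plate's underside lies when it is home: jig x = +14 mm, y = 0; axes as the jig's. Home, the plate lies square to the jig, flat on the granite, its far long edge 1 mm short of the fence
- fence (a point): middle of the upper inner edge of the steel fence: a straight bar 300 mm long along the jig's y, standing 22 mm above the jig's top; its inner face, towards the robot, is at jig x = +75 mm
- pin_left (a point): tip of the locating pin at jig x = +39 mm, y = +50 mm: 12 mm in diameter, 10 mm tall above the jig's top, straight for 4 mm, then a hemispherical nose of 6 mm radius. Home, the tip shows 2 mm above the plate
- pin_right (a point): tip of the second, equal pin, at jig x = +39 mm, y = -50 mm
- plate: loose aluminium template plate, 120 (its x) x 200 (its y) x 8 mm, 0.35 to 0.65 kg; origin at the centre of its underside, z up, x towards its far edge (next to the fence). Two small through holes, 15 mm in diameter, at x = +25 mm, y = +50 and -50 mm, go over the pins; a larger 35 mm window, at x = -12 mm, y = 0, is only a tool opening
- front_edge (a point): middle of the plate's robot-side long edge face (plate x = -60 mm, half-way up). At the start this edge rests on the granite and the far part of the plate rides on the pin tips, tilted about 0.1 rad. The centre is 14 to 22 mm short of home along jig x, 15 to 40 mm off towards jig +y (the robot's left), turned up to 0.1 rad. A push of 3 to 15 N on an edge slides it
- core_bit: bystander: upright stone core drill, dark cylinder 42 mm across, 66 mm tall with a thinner shank on top; origin at centre of underside
- paste_jar: bystander: white jar with black cap, 60 mm across, 60 mm tall; origin at centre of underside
- brush: bystander: wooden hand brush lying on the bench on the robot's side of the jig, long axis its x; origin at its underside
- chisel: bystander: 180 mm steel stone chisel lying beyond the fence, long axis its x; origin at its underside
- sample_stone: bystander: sandstone sample 90 x 90 x 12 mm lying flat; origin at centre of underside
- polish_disc: bystander: grey polishing disc 80 mm across, 10 mm thick, lying flat; origin at centre of underside
- rub_block: bystander: brick-red rubbing stone 80 x 45 x 30 mm; origin at centre of underside
Mind the look-alikes: they are no part of the job. Of the things like the plate, leave any that is brown; of the rest the smaller one is meant.

How it is judged:
At the end, for the whole second after the job is handed in: the plate lies at rest, flat on the jig with both pins in its small holes: centre within 4 mm of home sideways and 2 mm in height, tilt below 0.025 rad, turned less than 0.04 rad from the jig (horizontal distance between plate and seat below 0.004 m and z of plate in the frame of seat between -0.003 and 0.002 m and angle between plate's own z axis and vertical below 0.025 rad and angle between the x axis of plate and the x axis of fixture, either way round below 0.04 rad and linear speed of plate below 0.01 m/s); the robot touches nothing.
It fails at once if the plate is lifted: the centre of its underside comes more than 12 mm above the jig's top (it starts about 6 mm above it), or it tips more than 0.3 rad (z of plate in the frame of seat above 0.012 m or angle between plate's own z axis and vertical above 0.3 rad).
It fails at once if a bystander is moved more than 30 mm (distance of any of core_bit, paste_jar, brush, chisel, sample_stone, polish_disc, rub_block from where it was at the start of the episode above 0.03 m).
It fails at once if the core drill or the jar is knocked over (angle between any of core_bit, paste_jar's own z axis and vertical above 0.5 rad).
It also fails if it takes over 58 s, if anything falls off the work surface, if the arm or the gripper's body presses on something with over 40 N, if the wrist force passes 120 N, or if a joint passes its speed limit or range.

## Working session

There is one attempt and no reset: what is moved stays moved. The work goes in short steps, Python scripts to look and compute and a shell command to move; the robot and the scene stay as the last step left them, time stands still between calls to the robot, and variables do not carry over. Pictures are saved under pics/ and viewed, about 8 in all and at most 12, crops included, and the job is handed in when it is done.

```bash
mkdir -p pics; cat > h.py <<'E'
import numpy as np, cv2
from workcell import state, read_camera, nose_length
def snap(name,fn=None):
    c=read_camera(name)
    if fn: cv2.imwrite(fn,c["frame"][:,:,::-1])
    return c
def rot(c):
    R=np.array(c["rotation"],float)
    if R.shape==(3,3): return R
    from scipy.spatial.transform import Rotation
    return Rotation.from_quat(np.r_[R[1:],R[0]]).as_matrix()
def ray(c,uv,z):
    "pixels -> world points on plane z"
    p=cv2.undistortPoints(np.array(uv,float).reshape(-1,1,2),np.array(c["K"]),np.array(c["dist_coeffs"])).reshape(-1,2)
    d=np.c_[p,np.ones(len(p))]@rot(c).T
    o=np.array(c["position"]); s=(z-o[2])/d[:,2]
    return o+d*s[:,None]
def proj(c,P):
    R=rot(c); P=(np.array(P,float).reshape(-1,3)-np.array(c["position"]))@R
    return cv2.projectPoints(P,np.zeros(3),np.zeros(3),np.array(c["K"]),np.array(c["dist_coeffs"]))[0].reshape(-1,2)
E
python3 - <<'E'
from h import *
for n in("top","scene"):
    c=snap(n,f"pics/{n}0.png"); print(n,c["position"],np.round(rot(c),3).tolist(),np.array(c["K"]).tolist())
print(state(),nose_length)
E
```

```text
top [0.35651061 0.01797786 1.48218087] [[0.021, -0.994, 0.105], [-1.0, -0.021, 0.008], [-0.006, -0.105, -0.994]] [[500.4727142579489, 0.0, 281.9511682583123], [0.0, 500.4727142579489, 209.78863565229915], [0.0, 0.0, 1.0]]
scene [ 0.93094853 -0.72358042  0.89322643] [[0.867, 0.338, -0.367], [0.499, -0.584, 0.64], [0.002, -0.738, -0.675]] [[526.0880598725084, 0.0, 273.3614324800191], [0.0, 526.0880598725084, 209.39830993539852], [0.0, 0.0, 1.0]]
{'time_s': 0.1, 'joints': array([-1.33228810e+00,  1.81445194e-01,  1.60784379e+00, -5.49017667e-05,
        1.35382886e+00, -2.06268463e-01]), 'joint_vel': array([-0.0012323 , -0.00293989, -0.00543324,  0.00100373,  0.00028405,
        0.00142318]), 'tau': array([ 1.32549365e-03, -4.34815264e+01, -3.42699051e+01,  7.04614073e-02,
        3.40331916e-02, -4.58473767e-05]), 'tool_pos': array([ 0.24730927, -0.5186132 ,  0.25494338]), 'ee_rot': array([-7.62062896e-04,  9.75371867e-01,  2.20565497e-01, -3.90916867e-05]), 'ft_force': array([-0.36825632, -1.21598748, -0.4995461 ]), 'moment': array([0.01041832, 0.00243147, 0.05532558]), 'width': 0.08776312442817046} 0.017
```

View pics/top0.png

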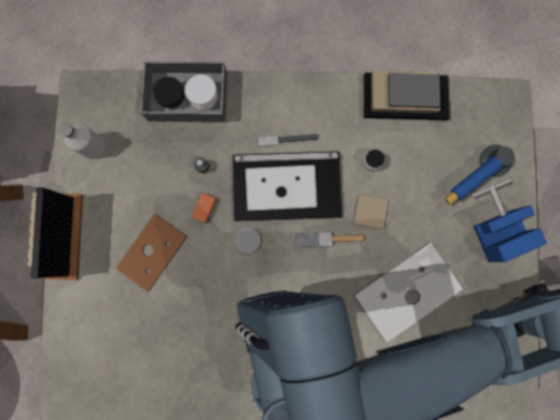

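View pics/scene0.png

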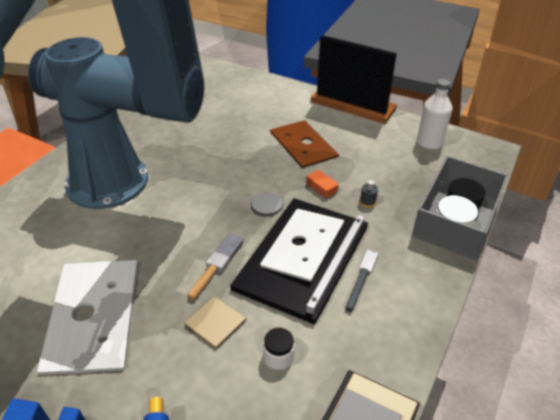

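Top view: the plate candidates are the aluminium one on the jig (281,188), a larger aluminium one (410,290) and a brown one (152,252). By the description it's the one on the jig: not brown, and the smaller of the other two. Next I'll measure it and take a close crop.

```bash
cat >> h.py <<'E'
def quad(mask):
    cs,_=cv2.findContours(mask.astype(np.uint8),cv2.RETR_EXTERNAL,cv2.CHAIN_APPROX_NONE)
    k=max(cs,key=cv2.contourArea); return k.reshape(-1,2)
E
python3 - <<'E'
from h import *
c=snap("top"); f=c["frame"]; g=f.max(2).astype(int)
roi=np.zeros(g.shape,bool); roi[145:230,222:350]=1
P=quad(roi&(g>150)&(np.indices(g.shape)[0]>163)); J=quad(roi&(g<45))
print(len(P),len(J))
for n,q,z in(("plate",P,.034),("jig",J,.02)):
    w=ray(c,q,z)[:,:2].astype(np.float32); r=cv2.minAreaRect(w); print(n,np.round(r[0],4),np.round(r[1],4),r[2]); print(np.round(cv2.boxPoints(r),4).tolist())
cv2.imwrite("pics/crop1.png",cv2.resize(f[140:235,215:375,::-1],None,fx=5,fy=5,interpolation=cv2.INTER_CUBIC))
E
```

```text
208 324
plate [0.5761 0.0357] [0.1194 0.1979] 4.136756896972656
[[0.5094000101089478, 0.13009999692440033], [0.5236999988555908, -0.06729999929666519], [0.642799973487854, -0.05869999900460243], [0.628600001335144, 0.1386999934911728]]
jig [0.5731 0.0172] [0.1746 0.3129] 3.4054510593414307
[[0.4765999913215637, 0.16820000112056732], [0.4952000081539154, -0.14409999549388885], [0.6694999933242798, -0.13379999995231628], [0.6509000062942505, 0.1785999983549118]]
```

View pics/crop1.png

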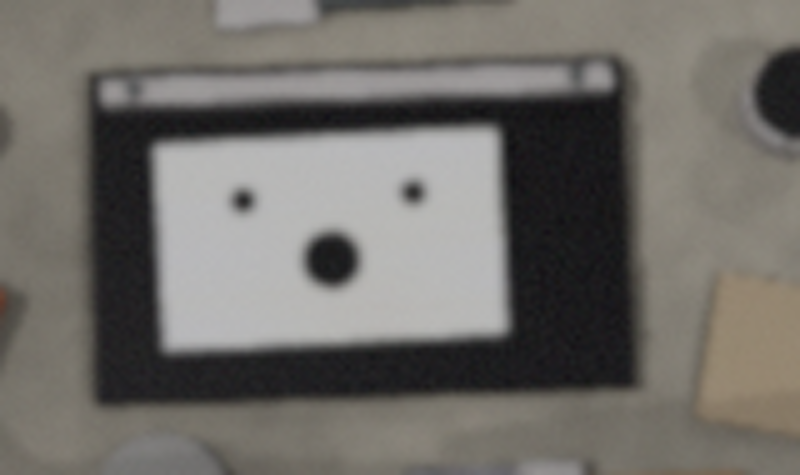

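The crop confirms it: a white aluminium plate lies askew on the black jig, holes at about crop (243,200) and (413,192), window at (331,260), fence above. It needs roughly +20 mm along jig x and -18 mm along y. I'll move above it for a wrist look.

```bash
python3 -m crank '{"delta_pos":[[323,549,40],[323,549,40],[323,549,40],[323,549,40],[323,549,40],[323,549,40],[323,549,40],[323,549,40],[323,549,40],[323,549,40],[323,549,40],[323,549,40]],"turn":[[0,0,1.185],[0,0,1.185],[0,0,1.185],[0,0,1.185],[0,0,1.185],[0,0,1.185],[0,0,1.185],[0,0,1.185],[0,0,1.185],[0,0,1.185],[0,0,1.185],[0,0,1.185]],"hand":[0.5,0.5,0.5,0.5,0.5,0.5,0.5,0.5,0.5,0.5,0.5,0.5]}'
python3 - <<'E'
from h import *
s=state(); print(s["tool_pos"],s["ee_rot"],s["width"])
c=snap("wrist","pics/w1.png"); print(c["position"],np.round(rot(c),3).tolist(),c["K"])
E
```

```text
time_s: 1.35
tool_pos: [0.5515, -0.0007, 0.2927]
ee_rot: [-0.0, 0.686, 0.728, -0.0]
ft_force: [0.8, -1.1, -0.4]
width: 0.0439
[ 0.55146662 -0.00067444  0.29268897] [-4.97553232e-04  6.85876037e-01  7.27718098e-01 -4.29991934e-04] 0.04393026904869342
[0.54731236 0.06533109 0.4222363 ] [[0.998, 0.058, 0.014], [0.06, -0.965, -0.256], [-0.001, 0.256, -0.967]] [[302.53024312   0.         273.74336423]
 [  0.         302.53024312 210.45785786]
 [  0.           0.           1.        ]]
```

View pics/w1.png

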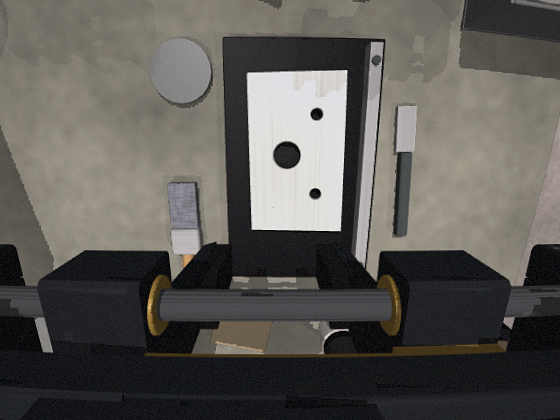

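The wrist picture shows the whole plate: corners near (248,72), (348,70), (341,231) and (252,230), holes at (317,114) and (315,194), fence to the right. The view is sharp enough to measure from.

```bash
cat >> h.py <<'E'
def fitline(p):
    vx,vy,x,y=cv2.fitLine(p.astype(np.float32),cv2.DIST_HUBER,0,.01,.01).ravel(); return np.array([x,y]),np.array([vx,vy])
def corners(mask):
    "plate-like blob: subcorner fit by 4 lines in image, via minAreaRect sides"
    k=quad(mask).astype(np.float32); b=cv2.boxPoints(cv2.minAreaRect(k)); L=[]
    for i in range(4):
        a,e=b[i],b[(i+1)%4]; u=(e-a)/np.linalg.norm(e-a); n=np.array([-u[1],u[0]]); t=(k-a)@u/np.linalg.norm(e-a)
        L.append(fitline(k[(abs((k-a)@n)<5)&(t>.12)&(t<.88)]))
    out=[]
    for i in range(4):
        (p,u),(q,v)=L[i-1],L[i]; s=np.linalg.solve(np.c_[u,-v],q-p)[0]; out.append(p+s*u)
    return np.array(out),L
E
python3 - <<'E'
from h import *
c=snap("wrist"); f=c["frame"]; g=f.max(2).astype(int); hh,ww=np.indices(g.shape)
m=((g>150)&(hh>50)&(hh<245)&(ww>235)&(ww<358)).astype(np.uint8)
q,_=corners(m); print("px",q.round(1).tolist())
# per-corner heights: near (small u) .028, far .040
W=np.array([ray(c,[p],.028 if p[0]<300 else .040)[0] for p in q]); print(W.round(4).tolist())
print("sides",[round(float(np.linalg.norm(W[i]-W[i-1])),4) for i in range(4)],"mean",W.mean(0))
# jig: near edge columns ~225-235 and left edge row ~38 ; dark threshold transitions
near=[]; 
for r in range(60,235,4):
    cols=np.where(g[r,205:245]<60)[0]
    if len(cols): near.append((205+cols[0]-.5,r))
left=[]
for u in range(240,360,5):
    rows=np.where(g[20:70,u]<60)[0]
    if len(rows): left.append((u,20+rows[0]-.5))
fen=[]
for r in range(80,230,5):
    cols=np.where(g[r,350:385]>100)[0]
    if len(cols): fen.append((350+cols[0]-.5,r))
for n,p,z in(("near",near,.02),("left",left,.02),("fence",fen,.042)):
    w=ray(c,p,z)[:,:2]; o,d=fitline(w); d=d*np.sign(d[np.argmax(abs(d))]); print(n,len(p),o.round(4),d.round(4),"res",np.abs((w-o)@[-d[1],d[0]]).max().round(4))
for n,(a,b) in dict(hole_l=(317,114),hole_r=(315,194),win=(287,155)).items():
    mm=np.zeros_like(m); s=(slice(b-20,b+20),slice(a-20,a+20)); mm[s]=g[s]<100
    M=cv2.moments(mm,True); px=(M["m10"]/M["m00"],M["m01"]/M["m00"]); print(n,np.round(px,1),ray(c,[px],.036)[0].round(4))
E
```

```text
px [[244.39999389648438, 78.4000015258789], [343.5, 76.5999984741211], [336.70001220703125, 235.3000030517578], [248.8000030517578, 233.1999969482422]]
[[0.5101, 0.1324, 0.028], [0.6287, 0.1405, 0.04], [0.6428, -0.0579, 0.04], [0.5243, -0.0665, 0.028]]
sides [0.1994, 0.1195, 0.1988, 0.1194] mean [0.57647841 0.03713132 0.034     ]
near 44 [0.4848 0.043 ] [-0.0569  0.9984] res 0.0197
left 24 [0.5736 0.1789] [0.9987 0.0508] res 0.0005
fence 30 [0.6576 0.076 ] [-0.0533  0.9986] res 0.0008
hole_l [313.4 119.7] [0.5979 0.0886 0.036 ]
hole_r [311.7 198.4] [ 0.6051 -0.0105  0.036 ]
win [283.6 159.9] [0.5647 0.037  0.036 ]
```

Sizes check out (199 x 119.5 mm, and the jig x origin from the fence and from the near edge agree within 1 mm). Jig yaw is 0.053. The plate is off by dx = -21, dy = +18 mm and is turned +0.018. I'll do the left-edge push first.

```bash
python3 -c "
from h import *
s=state();print(s['tool_pos'],s['ee_rot'])"
```

```text
[0.55256597 0.00235363 0.29275625] [-7.22677620e-04  6.83661875e-01  7.29798309e-01  5.89146484e-04]
```

```bash
python3 -m crank '{"delta_pos":[[14,163,-100],[14,163,-140],[14,163,-193],[14,163,-193],[14,163,-193],[14,163,-193],[14,163,-193],[14,163,-193],[14,163,-193],[14,163,-193]],"turn":[[0,0,-0.012],[0,0,-0.012],[0,0,-0.012],[0,0,-0.012],[0,0,-0.012],[0,0,-0.012],[0,0,-0.012],[0,0,-0.012],[0,0,-0.012],[0,0,-0.012]],"hand":[0.5,0.5,0.5,0.5,0.5,0.5,0.5,0.5,0.5,0.5]}'
```

```text
time_s: 2.45
tool_pos: [0.5681, 0.1644, 0.102]
ee_rot: [0.001, 0.689, 0.725, 0.002]
ft_force: [-0.8, 0.7, 0.1]
width: 0.0442
```

```bash
python3 -m crank '{"delta_pos":[[0,0,-20],[0,0,-40],[0,0,-55],[0,0,-62],[0,0,-62],[0,0,-62]],"turn":[[0,0,0],[0,0,0],[0,0,0],[0,0,0],[0,0,0],[0,0,0]],"hand":[0.5,0.5,0.5,0.5,0.5,0.5]}'
```

```text
time_s: 3.05
tool_pos: [0.5686, 0.1643, 0.0407]
ee_rot: [0.001, 0.689, 0.725, 0.002]
ft_force: [0.0, -0.5, 0.1]
width: 0.044
```

```bash
python3 -m crank '{"delta_pos":[[0.5,-8,-1],[0.7,-14,-1],[0.9,-18,-1],[1.1,-21,-1],[1.3,-24,-1],[1.4,-27,-1],[1.6,-30,-1],[1.7,-32,-1],[1.7,-32,-1]],"turn":[[0,0,0],[0,0,0],[0,0,0],[0,0,0],[0,0,0],[0,0,0],[0,0,0],[0,0,0],[0,0,0]],"hand":[0.5,0.5,0.5,0.5,0.5,0.5,0.5,0.5,0.5]}'
python3 - <<'E'
from h import *
c=snap("wrist","pics/w2.png"); print(state()["tool_pos"])
E
```

```text
time_s: 3.95
tool_pos: [0.5703, 0.1319, 0.0396]
ee_rot: [0.001, 0.689, 0.725, 0.002]
ft_force: [0.6, 1.6, 1.0]
width: 0.0441
[0.57027003 0.1319011  0.03948218]
```

View pics/w2.png

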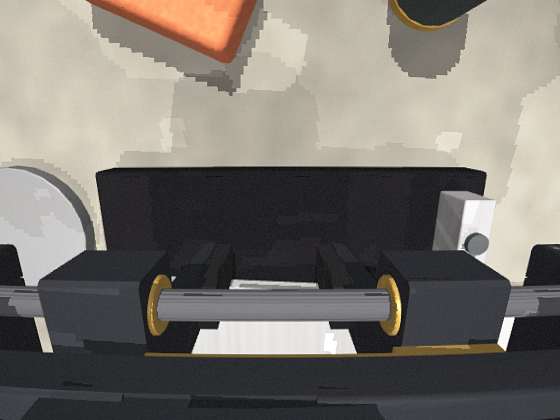

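The plate's left edge shows between the fingers at about (235-320, 281). I'll measure it there and through the top and scene cameras.

```bash
python3 - <<'E'
from h import *
ex=np.array([.9986,.053]); ey=np.array([-.053,.9986])
c=snap("wrist"); g=c["frame"].max(2).astype(int)
for u in range(240,325,20):
    r=np.where(g[265:295,u]>150)[0]
    if len(r): w=ray(c,[(u,265+r[0]-.5)],.034)[0]; print(u,265+r[0],"jig-ey",(w[:2]@ey).round(4),"ex",(w[:2]@ex).round(4))
t=snap("top"); s=snap("scene")
a=cv2.resize(t["frame"][140:235,205:365],(640,380),interpolation=cv2.INTER_CUBIC); b=cv2.resize(s["frame"][170:340,200:400],(400,340)); 
o=np.zeros((600,700,3),np.uint8); o[:250,:420]=cv2.resize(a,(420,250)); o[255:595,:400]=b
cv2.imwrite("pics/m3.png",o[:,:430,::-1])
E
```

```text
240 280 jig-ey 0.0966 ex 0.5595
260 281 jig-ey 0.0961 ex 0.5694
280 282 jig-ey 0.0955 ex 0.5793
300 283 jig-ey 0.0949 ex 0.5892
```

View pics/m3.png

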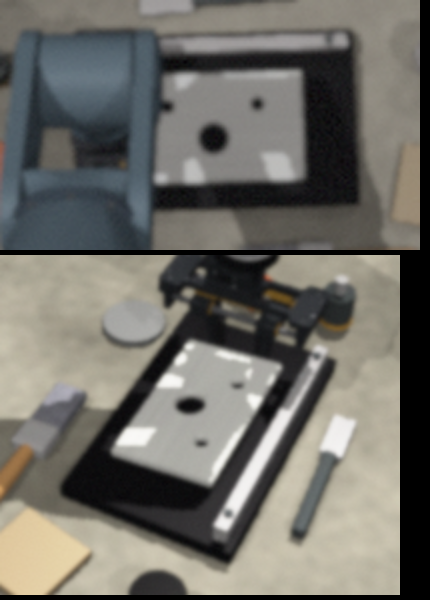

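```bash
python3 -m crank '{"delta_pos":[[0.1,-2,0],[0.2,-4,0],[0.3,-5.5,0],[0.4,-7,0],[0.4,-7,0],[0.4,-7,0]],"turn":[[0,0,0],[0,0,0],[0,0,0],[0,0,0],[0,0,0],[0,0,0]],"hand":[0.5,0.5,0.5,0.5,0.5,0.5]}'
python3 -m crank '{"delta_pos":[[0,15,0],[0,20,20],[0,20,60],[0,0,110],[0,-40,150],[0,-80,190],[-10,-120,220],[-10,-150,240],[-10,-150,240],[-10,-150,240],[-10,-150,240]],"turn":[[0,0,0],[0,0,0],[0,0,0],[0,0,0],[0,0,0],[0,0,0],[0,0,0],[0,0,0],[0,0,0],[0,0,0],[0,0,0]],"hand":[0.5,0.5,0.5,0.5,0.5,0.5,0.5,0.5,0.5,0.5,0.5]}'
cat >> h.py <<'E'
EX=np.array([.9986,.053]); EY=np.array([-.053,.9986])
def jf(w): return np.c_[w[:,:2]@EX-.5858,w[:,:2]@EY+.0117]*1000
E
cat > m.py <<'E'
from h import *
import sys
zf=float(sys.argv[1]) if len(sys.argv)>1 else .040
c=snap("wrist","pics/"+(sys.argv[2] if len(sys.argv)>2 else "x")+".png"); f=c["frame"]; g=f.max(2).astype(int); hh,ww=np.indices(g.shape)
# region between jig corners
J=np.array([[-95,155],[74,155],[74,-130],[-95,-130]])/1000
P=[list((.5858+a)*EX+(-.0117+b)*EY)+[.03] for a,b in J]
r=np.zeros(g.shape,np.uint8); cv2.fillPoly(r,[proj(c,P).round().astype(int)],1); r[245:]=0
m=((g>120)&(r>0)).astype(np.uint8); m=cv2.morphologyEx(m,cv2.MORPH_OPEN,np.ones((5,5)))
q,_=corners(m); W=np.array([ray(c,[p],.028)[0] for p in q]); far=jf(W)[:,0]>jf(W)[:,0].mean()
W=np.array([ray(c,[p],zf if F else .028)[0] for p,F in zip(q,far)]); j=jf(W)
print("sides",[round(float(np.linalg.norm(j[i]-j[i-1])),1) for i in range(4)]); print("corners jig mm",j.round(1).tolist()); print("centre",j.mean(0).round(1))
for i in range(4):
    d=j[i]-j[i-1]; print("edge yaw rel",round(float((np.arctan2(d[1],d[0])+np.pi/4)%(np.pi/2)-np.pi/4),4))
fen=[]
for rr in range(90,220,5):
    a=proj(c,[list((.5858+.072)*EX+0*EY)+[.042]])[0]
    b=[proj(c,[list((.5858+.075)*EX+y*EY)+[.042]])[0] for y in (.1,-.05)]
    u=int(np.interp(rr,[b[0][1],b[1][1]],[b[0][0],b[1][0]])); k=np.where(g[rr,u-8:u+10]>100)[0]
    if len(k): fen.append((u-8+k[0]-.5,rr))
if fen: print("fence jig x",np.median(jf(ray(c,fen,.042))[:,0]).round(1))
cv2.imwrite("pics/"+(sys.argv[2] if len(sys.argv)>2 else "x")+".png",f[:,:,::-1]); s=state(); print(s["tool_pos"].round(4),s["ee_rot"].round(4))
E
python3 m.py .040 w3
```

```text
time_s: 4.75
tool_pos: [0.5705, 0.1246, 0.0393]
ee_rot: [0.001, 0.689, 0.725, 0.002]
ft_force: [-0.4, -0.0, 1.0]
width: 0.0444
time_s: 5.85
tool_pos: [0.5599, -0.0242, 0.2779]
ee_rot: [-0.0, 0.688, 0.725, 0.001]
ft_force: [0.9, 0.2, 0.8]
width: 0.0441
sides [199.8, 119.2, 198.8, 119.2]
corners jig mm [[-70.4, 96.4], [48.9, 95.4], [49.1, -103.4], [-70.1, -103.4]]
centre [-10.6  -3.7]
edge yaw rel 0.0011
edge yaw rel -0.0091
edge yaw rel 0.0011
edge yaw rel -0.0002
fence jig x 74.9
[ 0.5598 -0.0239  0.2775] [-4.000e-04  6.881e-01  7.256e-01  1.000e-03]
```

View pics/w3.png

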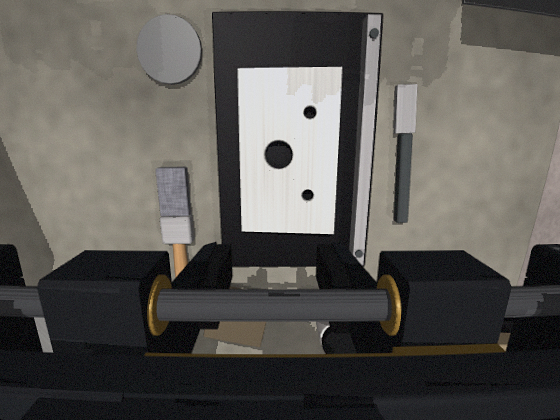

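The plate is now square to the jig, and both jig ends are in view (rows 13 and 267), so I can check the y origin.

```bash
python3 - <<'E'
from h import *
c=snap("wrist"); g=c["frame"].max(2).astype(int)
L=[];R=[]
for u in range(225,345,6):
    r=np.where(g[2:40,u]<60)[0]
    if len(r): L.append((u,2+r[0]-.5))
for u in range(236,315,6):
    k=g[245:290,u]; r=np.where(k>75)[0]
    if len(r): R.append((u,245+r[0]-.5))
l=jf(ray(c,L,.02)); r=jf(ray(c,R,.02)); print(l.round(1).tolist()); print(r.round(1).tolist())
print("mid y",(np.median(l[:,1])+np.median(r[:,1]))/2)
t=snap("top"); f=t["frame"]; gt=f.max(2).astype(int)
# right ends in top view: jig right edge and plate right edge
for row in (182,195,208):
    k=gt[row,290:355]; print(row,[ (290+i) for i in range(1,65) if abs(int(k[i])-int(k[i-1]))>25])
E
```

```text
[[-84.4, 159.7], [-77.4, 159.7], [-70.5, 159.6], [-63.6, 159.5], [-56.6, 159.5], [-49.7, 159.5], [-42.8, 160.5], [-35.9, 160.5], [-29.0, 160.5], [-22.0, 160.5], [-15.1, 160.5], [-8.2, 160.6], [-1.3, 159.5], [5.7, 159.6], [12.6, 159.7], [19.5, 159.7], [26.5, 159.8], [33.4, 159.9], [40.4, 160.0], [47.4, 160.1]]
[[-80.6, -158.7], [-72.3, -158.6], [-63.9, -160.1], [-55.5, -158.6], [-47.1, -158.6], [-38.8, -158.6], [-30.4, -158.6], [-22.0, -158.6], [-13.7, -158.6], [-5.3, -158.6], [3.1, -158.6], [11.4, -158.7], [19.8, -158.7], [28.2, -158.7]]
mid y 0.5705937670451817
182 [291, 292, 293, 338]
195 [315, 320, 321, 335]
208 [292, 293, 331, 342]
```

The jig ends give a y origin of +0.6 mm, so the plate has gone about 4 mm too far (effective finger half-width is about 10 mm). I'll push it back 4 mm from the right edge.

```bash
python3 -m crank '{"delta_pos":[[12,-46,-20],[23,-92,-50],[23,-92,-100],[23,-92,-150],[23,-92,-178],[23,-92,-200],[23,-92,-220],[23,-92,-232],[23,-92,-238],[23,-92,-238],[23,-92,-238]],"turn":[[0,0,0],[0,0,0],[0,0,0],[0,0,0],[0,0,0],[0,0,0],[0,0,0],[0,0,0],[0,0,0],[0,0,0],[0,0,0]],"hand":[0.5,0.5,0.5,0.5,0.5,0.5,0.5,0.5,0.5,0.5,0.5]}'
```

```text
time_s: 7.1
tool_pos: [0.5835, -0.1159, 0.0405]
ee_rot: [0.0, 0.688, 0.726, 0.001]
ft_force: [-0.4, -0.1, -0.2]
width: 0.0441
```

```bash
python3 -m crank '{"delta_pos":[[-0.5,9,-1],[-1,16,-1],[-1,19,-1],[-1.1,21,-1],[-1.2,23,-1],[-1.3,24.5,-1],[-1.4,25.7,-1],[-1.4,25.7,-1],[-1.4,25.7,-1]],"turn":[[0,0,0],[0,0,0],[0,0,0],[0,0,0],[0,0,0],[0,0,0],[0,0,0],[0,0,0],[0,0,0]],"hand":[0.5,0.5,0.5,0.5,0.5,0.5,0.5,0.5,0.5]}'
python3 -m crank '{"delta_pos":[[0,-15,0],[0,-20,20],[0,-10,60],[-5,20,110],[-15,50,150],[-22,70,190],[-22,70,238],[-22,70,238],[-22,70,238],[-22,70,238]],"turn":[[0,0,0],[0,0,0],[0,0,0],[0,0,0],[0,0,0],[0,0,0],[0,0,0],[0,0,0],[0,0,0],[0,0,0]],"hand":[0.5,0.5,0.5,0.5,0.5,0.5,0.5,0.5,0.5,0.5]}'
python3 m.py .040 w4
```

```text
time_s: 8.0
tool_pos: [0.5824, -0.0904, 0.0397]
ee_rot: [0.001, 0.688, 0.726, 0.001]
ft_force: [0.9, -3.2, 2.8]
width: 0.0442
time_s: 9.0
tool_pos: [0.5595, -0.0206, 0.2757]
ee_rot: [-0.001, 0.688, 0.726, 0.001]
ft_force: [-0.1, -0.2, -0.3]
width: 0.044
sides [200.4, 119.4, 197.9, 119.2]
corners jig mm [[-70.8, 102.5], [48.5, 100.5], [49.2, -97.4], [-70.1, -97.9]]
centre [-10.8   1.9]
edge yaw rel 0.0039
edge yaw rel -0.0167
edge yaw rel 0.0033
edge yaw rel 0.0044
fence jig x 75.0
[ 0.5594 -0.0206  0.2752] [-1.300e-03  6.881e-01  7.256e-01  4.000e-04]
```

The plate centre is now at y ≈ +1.3 mm, within what the nose can capture, and yaw is about 0. Next I'll push the front edge with both fingers opened along the jig's y.

```bash
python3 -m crank '{"delta_pos":[[-20,12,0],[-40,24,0],[-69,36,-20],[-69,36,-40],[-69,36,-70],[-69,36,-100],[-69,36,-120],[-69,36,-140],[-69,36,-150],[-69,36,-165],[-69,36,-165],[-69,36,-165]],"turn":[[0,0,1.571],[0,0,1.571],[0,0,1.571],[0,0,1.571],[0,0,1.571],[0,0,1.571],[0,0,1.571],[0,0,1.571],[0,0,1.571],[0,0,1.571],[0,0,1.571],[0,0,1.571]],"hand":[1,1,1,1,1,1,1,1,1,1,1,1]}'
```

```text
time_s: 10.25
tool_pos: [0.4885, 0.0154, 0.1078]
ee_rot: [-0.004, -0.027, 1.0, 0.0]
ft_force: [-0.4, -0.6, -0.7]
width: 0.0886
```

```bash
python3 -m crank '{"delta_pos":[[0,0,-25],[0,0,-45],[0,0,-60],[0,0,-68],[0,0,-68],[0,0,-68]],"turn":[[0,0,0],[0,0,0],[0,0,0],[0,0,0],[0,0,0],[0,0,0]],"hand":[1,1,1,1,1,1]}'
```

```text
time_s: 10.85
tool_pos: [0.4886, 0.0153, 0.0399]
ee_rot: [-0.004, -0.026, 1.0, 0.0]
ft_force: [0.2, -0.5, -1.0]
width: 0.0881
```

```bash
python3 -m crank '{"delta_pos":[[8,0.4,0],[15,0.7,0],[18,0.8,0],[21,0.9,0],[24,1,0],[27,1.1,0],[30,1.2,0],[32,1.3,0],[34,1.4,0],[35,1.4,0],[35,1.4,0]],"turn":[[0,0,0],[0,0,0],[0,0,0],[0,0,0],[0,0,0],[0,0,0],[0,0,0],[0,0,0],[0,0,0],[0,0,0],[0,0,0]],"hand":[1,1,1,1,1,1,1,1,1,1,1]}'
python3 - <<'E'
from h import *
c=snap("wrist"); s=snap("scene")
o=np.zeros((420,760,3),np.uint8); o[:315,:420]=cv2.resize(c["frame"],(420,315)); o[:289,420:]=cv2.resize(s["frame"][170:340,200:400],(340,289))
cv2.imwrite("pics/m5.png",o[:316,:,::-1]); print(c["position"])
E
```

```text
time_s: 11.95
tool_pos: [0.5245, 0.0166, 0.0401]
ee_rot: [-0.003, -0.026, 1.0, -0.0]
ft_force: [0.6, -1.2, 0.3]
width: 0.0882
[0.45927419 0.01370539 0.16997851]
```

View pics/m5.png

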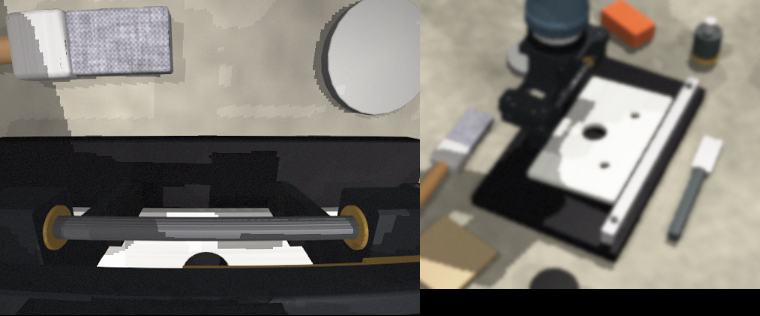

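The scene view shows the plate pushed nearly up to the fence, still tilted on the pins. I'll continue with about 5 mm more in small steps.

```bash
python3 -m crank '{"delta_pos":[[1,0,0],[2,0,0],[3,0,0],[3.5,0,0],[4,0,0],[4.5,0,0],[5,0,0],[5,0,0],[5,0,0]],"turn":[[0,0,0],[0,0,0],[0,0,0],[0,0,0],[0,0,0],[0,0,0],[0,0,0],[0,0,0],[0,0,0]],"hand":[1,1,1,1,1,1,1,1,1]}'
python3 - <<'E'
from h import *
s=snap("scene"); print(proj(s,[.618,.0,.03]))
cv2.imwrite("pics/s6.png",cv2.resize(s["frame"][190:320,225:375,::-1],(750,600)[:2] and (690,598),interpolation=cv2.INTER_CUBIC))
E
```

```text
time_s: 12.95
tool_pos: [0.5289, 0.0167, 0.0399]
ee_rot: [-0.003, -0.026, 1.0, 0.0]
ft_force: [-3.4, -0.3, 1.0]
width: 0.0882
[[313.28944114 258.57867825]]
```

View pics/s6.png

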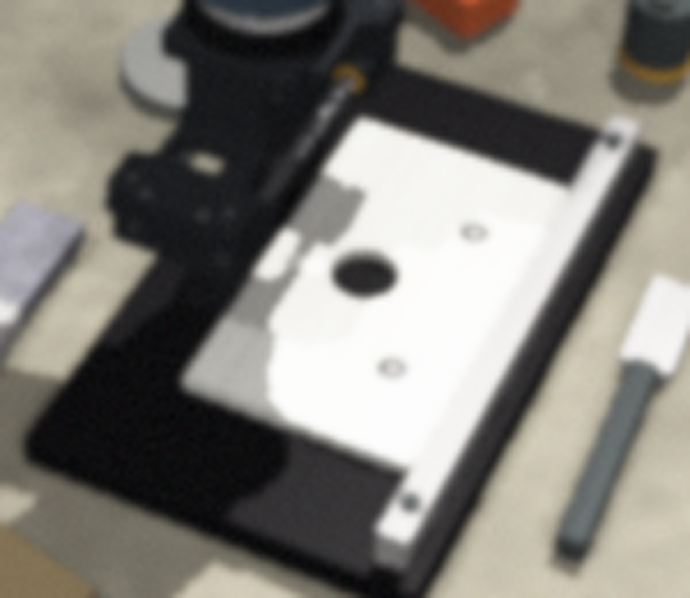

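Both holes now show pin tips inside thin rings, at (474,232) and (392,367), and the plate looks flat. I'll back off and check.

```bash
python3 -m crank '{"delta_pos":[[-12,0,0],[-20,0,10],[-20,0,50],[-20,0,100],[0,-10,150],[30,-20,190],[30,-30,235],[30,-35,235],[30,-35,235],[30,-35,235],[30,-35,235],[30,-35,235]],"turn":[[0,0,0],[0,0,0],[0,0,0],[0,0,-0.15],[0,0,-0.3],[0,0,-0.45],[0,0,-0.6],[0,0,-0.75],[0,0,-0.9],[0,0,-1.05],[0,0,-1.2],[0,0,-1.35]],"hand":[1,1,1,1,1,1,1,1,1,1,1,1]}'
python3 -m crank '{"delta_pos":[[0,0,0],[0,0,0],[0,0,0],[0,0,0],[0,0,0]],"turn":[[0,0,-0.12],[0,0,-0.22],[0,0,-0.22],[0,0,-0.22],[0,0,-0.22]],"hand":[1,1,1,1,1]}'
python3 m.py .028 w7
```

```text
time_s: 14.2
tool_pos: [0.5598, -0.0184, 0.2753]
ee_rot: [-0.002, 0.607, 0.795, 0.003]
ft_force: [0.1, 0.2, 0.5]
width: 0.088
time_s: 14.7
tool_pos: [0.56, -0.0184, 0.2754]
ee_rot: [-0.001, 0.69, 0.724, 0.003]
ft_force: [0.4, -0.6, 0.3]
width: 0.0879
sides [199.0, 119.7, 200.0, 120.0]
corners jig mm [[-46.5, 101.1], [73.2, 101.4], [74.1, -98.6], [-45.9, -97.9]]
centre [13.7  1.5]
edge yaw rel 0.003
edge yaw rel 0.0023
edge yaw rel 0.0044
edge yaw rel -0.0063
fence jig x 64.2
[ 0.5599 -0.0184  0.2753] [-0.001   0.6899  0.7239  0.003 ]
```

View pics/w7.png

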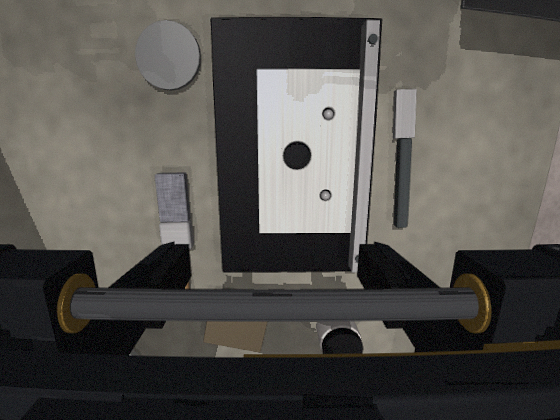

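Both pins are inside their holes, at (328,113) and (325,195). With the far edge taken as lying flat, the plate measures 199.5 x 120 mm, which means it is seated. The robot is clear, so I'll hand in.

```bash
python3 -c "
from workcell import close_job; print(close_job())"
```

```text
the job is handed in; nothing more can be done
None
```

The template is home on the jig, with both pins in its small holes, and the job is handed in (robot clock about 15 s of the 58 allowed). No verdict came back.

**What I did:** I slid the plate with two fingertips on its left edge and overshot by about 4 mm. I pushed it back from the right edge, then pushed the front edge squarely along jig x until it dropped over the pins. It was never gripped, and the wrist force readings stayed at a few newtons.

**Last checks (wrist camera, arm backed off above the jig):**
- **Position:** the plate centre is at jig (13.7, about +0.9 mm after the origin correction) against a target of (14, 0). The limit is 4 mm, and the calibration is good to about 2 mm.
- **Turn:** the four edges gave between -0.006 and +0.004 rad, against a limit of 0.04.
- **Height and tilt:** I had no direct height reading. Taken as lying flat at seated height, the plate measures 199–200 x 120 mm, its true size, so I judge it seated.
- **Bystanders:** the disc, brush and chisel show no sign of movement. The jar is only partly in view, and I did not measure any of them or check the core drill again at the end.

**One disagreement:** the final automatic fence reading gave x = 64 mm instead of 75. It most likely picked up the plate's bright far part, now close to the fence. The earlier fence readings, before the final push, were 74.9 and 75.0 mm.

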